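Pack a bench block tight in a work holder

TASK

Put the dark steel bench block flat into the work holder, square and up against its fixed stop, and fill the gap left between block and jaw with the two coloured packers whose combined thickness fits best: standing upright and fully down on the holder's base, side by side, going in freely, with less than 4.5 mm of play left in all. The jaw is locked at its setting: do not force or shift it, and leave the other things on the bench where they are.

Things in the scene. Friction and masses are not known exactly. Their poses are not given: they have to be found in the camera images.
- holder: steel work holder, fixed. Origin at its underside on the worktop; x runs from fixed stop to sliding jaw, z up. Base plate 206x70 mm (x -121 to +85), top at z = 8 mm. Stop and jaw are 56 mm wide in y, tops at z = 30 mm; stop face at x = -95 mm; jaw has rounded top edges. Behind the jaw at x = +70 mm a screw bracket, top z = 34 mm; black screw knob reaches x = +125 mm at most. Sides in y are open
- stop_face (a point): centre of the stop's face (x = -95, y = 0, z = 19 mm in the holder's frame), axes as the holder's
- jaw_face (a point): centre of the jaw's face that looks at the stop, 19 mm above the worktop, axes as the holder's; stop face to jaw face is the opening of the holder
- jaw (a joint): jaw position in m along the holder's x, 0 to 0.019 at the start. The opening from stop face to jaw face is 97.5 mm plus this, so the gap left beside the 62 mm block is 35.5 mm plus this. The jaw is locked by friction of about 20 N and is to stay where it is
- block_center (a point): centre of the dark steel bench block, 62x62x22 mm, about 0.5 to 0.9 kg, lying flat on the worktop; z up, x and y along its sides
- yellow_center (a point): centre, half-way up, of the yellow plastic packer, 12 mm thick (along its x). Upright foot 12 mm thick, 50 mm long (y), 22 mm high, lower edges rounded 2 mm; on its middle a grip tab 10 mm thick (x), 20 mm wide (y), 34 mm high. Whole height 56 mm, this point 28 mm above the underside; 0.05 to 0.13 kg
- red_center (a point): centre, half-way up, of the red plastic packer, 15 mm thick (along its x). Upright foot 15 mm thick, 50 mm long (y), 22 mm high, lower edges rounded 2 mm; on its middle a grip tab 10 mm thick (x), 20 mm wide (y), 34 mm high. Whole height 56 mm, this point 28 mm above the underside; 0.05 to 0.13 kg
- green_center (a point): centre, half-way up, of the green plastic packer, 21 mm thick (along its x). Upright foot 21 mm thick, 50 mm long (y), 22 mm high, lower edges rounded 2 mm; on its middle a grip tab 10 mm thick (x), 20 mm wide (y), 34 mm high. Whole height 56 mm, this point 28 mm above the underside; 0.05 to 0.13 kg
- blue_center (a point): centre, half-way up, of the blue plastic packer, 27 mm thick (along its x). Upright foot 27 mm thick, 50 mm long (y), 22 mm high, lower edges rounded 2 mm; on its middle a grip tab 10 mm thick (x), 20 mm wide (y), 34 mm high. Whole height 56 mm, this point 28 mm above the underside; 0.05 to 0.13 kg
- white_center (a point): centre, half-way up, of the white plastic packer, 30 mm thick (along its x). Upright foot 30 mm thick, 50 mm long (y), 22 mm high, lower edges rounded 2 mm; on its middle a grip tab 10 mm thick (x), 20 mm wide (y), 34 mm high. Whole height 56 mm, this point 28 mm above the underside; 0.05 to 0.13 kg
- flux_jar: bystander: small brown glass jar with a brush stick in it, 45x59x48 mm high; origin at its underside
- tin_yellow: bystander: round yellow tin, 73 mm across, 25 mm high; origin at its underside
- tape_yellow: bystander: roll of yellow tape lying flat, 40 mm across, 17 mm high; origin at its underside
- jar_lid: bystander: round white jar lid lying flat, 54 mm across, 9 mm high; origin at its underside
- red_pliers: bystander: red-handled pliers lying flat, 126x29x10 mm, long along its x axis; origin at its underside
- collet_cap: bystander: small dark ribbed cap, 22 mm across, 18 mm high; origin at its underside
- lever_press: fixed hand press to the right of the holder, to be kept clear of; origin at the middle of its foot, foot about 200 (x) by 140 (y) mm, column and ram up to 0.37 m high, ball of its lever about 0.45 m high. Behind the work a glass shelf hangs 0.16 m above the worktop, front edge at x = 0.715 m; a wall stands on the left at y = 0.40 m
Things that resemble listed ones, but are neither listed nor needed, are in the scene too. Leave any turquoise look-alike of the part that bears yellow_center alone.

How it is judged:
By the outcome, as a careful person would: the job done as asked, in the order asked, and still so for the second after the job is handed in, with the robot touching nothing.
It also fails if it takes over 72 s, if anything falls off the work surface, if the arm or the gripper's body presses on something with over 40 N, if the wrist force passes 120 N, or if a joint passes its speed limit or range.

ROBOT

A 6-joint arm with a two-finger parallel gripper is mounted at the origin on a cart in front of the work surface, level with it; the furniture and walls round the work are solid. World frame = base frame: x ahead of the robot, y to its left, z up, the work surface at z = 0. Lengths are in m, angles in rad, forces in N, time in s.
With the tool pointing down it reaches from about 0.3 to 0.75 m from the base axis. Payload 8.5 kg.
Tool frame: the origin (TCP) lies on the mounting face of the last link; the fingertips stand 166 mm ahead of it and the grasp point (between the pads) lies 147 mm ahead of it; y points along the fingers, z is the direction in which the jaws open and shut, and the axes are right-handed (so a half turn about y gives the same grasp; the last joint's range is limited). The gripper opens to 88 mm and grips with 3 to 60 N. Pads are 18 mm wide; open, the fingers measure 123 mm over their backs; the gripper's body (75 mm by 187 mm) begins 45 mm behind the grasp point.
Start: joints at [-1.408, 0.381, 1.297, -0, 1.464, -0.215], TCP at [0.203, -0.511, 0.405] pointing down, gripper open.
Joint ranges: [-3.11, 3.11], [-0.89, 2.33], [0.22, 2.48], [-1.42, 4.56], [0.17, 2.85], [-2.88, 2.88]. Speed limits (rad/s): [2.39, 2.39, 3.14, 3.14, 3.14, 3.14].

INTERFACE

Orientations are given as a unit quaternion [w, x, y, z].
In Python, from cell import status, camera, finish_job gives the robot as it stands.
- The arm moves only by the tool jog_arm, never from a script. Its argument "increments" is text: rows parted by semicolons, each of 7 numbers parted by spaces: the turn, a rotation vector about the tool's x, y, z in degrees, then the shift along the tool's x, y, z in cm, then the finger opening in cm, from 0 to 8.81. In form: ax ay az tx ty tz grip; .... A call has 1 to 20 rows; each row is the pose to reach, as a shift and turn from the pose commanded when the call began, along the tool's axes at that moment; what a row does not reach only later rows make up. A row lasts 1/8 s, in which the tool goes at most 62.5 mm and 10.7 degrees, less where a joint would pass 70% of its speed; a pose out of reach is approached as far as the arm can. A call with a gripper value outside its range is refused whole. The fingers move at their own pace and stop on an object; "squeeze" is the grip in N (left out, the last holds). Time passes only in rows, so rows that repeat a pose let the fingers close. It gives the time, the measured TCP pose, the force and the opening at its end, in the units of the state.
- status.sense(): the state, without advancing time (a new reading comes with each control period).
- camera(name): name is "scene" or "top" or "wrist"; returns a dict with "pixels" (480x640x3 uint8, red, green, blue), "depth" (480x640 float32, m along the optical axis (not along the pixel's ray), 0 where there is no reading), "mtx" (3x3 intrinsics, pixels), "R" (3x3) and "t" (3): a world point X has camera coordinates R X + t; the wrist camera has in their place "T_tool_cam" (4x4, takes a point from camera to tool coordinates, whose origin is the TCP and whose axes are the tool frame's). Camera axes: x right, y down, z forward; pixel columns grow to the right and rows downward; lengths in m; the calibration is good to about 2 mm. The wrist camera is an equidistant fisheye: a pixel r from the principal point sees the ray r / f radians off the axis. A picture is of the moment at which its call begins: read the wrist's pose just before it.
- finish_job(): hands the job in, once; it reports no verdict.
The state is a dict: "time_s": time; "q": joint angles; "dq": joint speeds; "joint_efforts": joint torques, N m; "ee_pos": TCP position; "tool_rot": TCP orientation; "contact_force": force on the tool from outside, world axes, zero at the start; "moment": the same for the moment, N m; "opening": finger opening in m.
Only numpy, scipy, OpenCV 4.12 (cv2) and the standard library are available. Lean on these libraries where they do the work, as an engineer would, in place of code of your own. Each camera call takes 0.05 s, during which the arm holds its last target. There are 200 camera calls.

## Working session

There is one attempt and no reset: what is moved stays moved. The work goes in short steps, Python scripts to look and compute and a tool call to move; the robot and the scene stay as the last step left them, time stands still between calls to the robot, and variables do not carry over. Pictures are saved under pics/ and viewed, about 8 in all and at most 12, crops included, and the job is handed in when it is done.

Besides the shell and the picture viewer there is one more tool, called as name(argument=value, ...) on one line, values as JSON. jog_arm: Moves the arm, as the interface text tells. Its arguments: {"type":"object","properties":{"increments":{"type":"string"},"squeeze":{"type":"number"}},"required":["increments"]}

```bash
mkdir -p pics; ls; python3 - <<'E'
from cell import status,camera
import cv2,numpy as np
s=status.sense();print(s)
for n in("scene","top","wrist"):
    c=camera(n);np.savez(f"{n}0.npz",**c);cv2.imwrite(f"pics/{n}0.png",c["pixels"][...,::-1])
    print(n,c["mtx"].tolist(),c.get("R"),c.get("t"),c.get("T_tool_cam"))
E
```

```text
pics
{'time_s': 0.0, 'q': array([-1.40830501e+00,  3.81177150e-01,  1.29825729e+00,  7.71051651e-06,
        1.46358928e+00, -2.15300480e-01]), 'dq': array([ 4.51531759e-04, -4.49909068e-04,  1.38702626e-03,  1.70656445e-04,
        2.01550397e-05, -3.43586111e-04]), 'joint_efforts': array([ 2.57809246e-03, -4.37916827e+01, -2.24560583e+01,  7.14434171e-02,
        3.51990026e-02, -1.01842204e-04]), 'ee_pos': array([ 0.20286802, -0.51116629,  0.40414889]), 'tool_rot': array([ 0.1327924 , -0.13276027,  0.69503446, -0.69402304]), 'contact_force': array([-0.10511976,  0.15171943,  0.32313244]), 'moment': array([ 0.03142461, -0.02737178,  0.02907693]), 'opening': 0.08810718573565433}
scene [[513.120898629456, 0.0, 321.9635746125838], [0.0, 513.120898629456, 238.00471128939628], [0.0, 0.0, 1.0]] [[-0.36419832 -0.93130806 -0.00498755]
 [-0.67522789  0.26773613 -0.68730245]
 [ 0.64142567 -0.24694666 -0.72635422]] [0.1815773  0.41321446 1.05416564] None
top [[501.80750729274274, 0.0, 324.90732114315364], [0.0, 501.80750729274274, 240.2062811026383], [0.0, 0.0, 1.0]] [[-0.01079691 -0.9999408   0.00135358]
 [-0.98611517  0.01042328 -0.16573543]
 [ 0.16571151 -0.00312421 -0.98616932]] [0.01065128 0.5633117  1.04736116] None
wrist [[371.64829954431775, 0.0, 316.3460983625468], [0.0, 371.64829954431775, 238.9589259052645], [0.0, 0.0, 1.0]] None None [[-1.41832721e-04  9.61980894e-01  2.73116713e-01 -7.05710711e-02]
 [-2.04300692e-04 -2.73116738e-01  9.61980876e-01  1.95159465e-02]
 [ 9.99999969e-01  8.06424314e-05  2.35270253e-04 -9.95076922e-05]
 [ 0.00000000e+00  0.00000000e+00  0.00000000e+00  1.00000000e+00]]
```

View pics/top0.png

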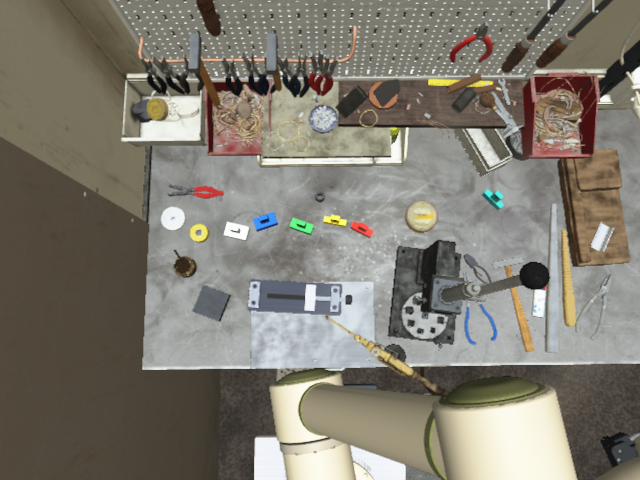

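View pics/scene0.png

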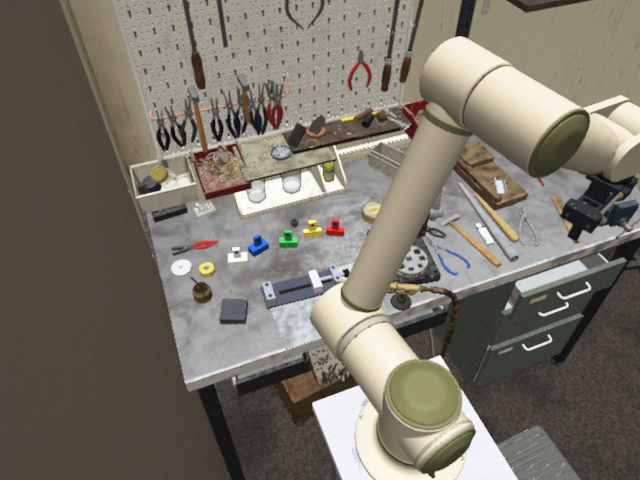

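Top view: the holder is at px (295,297) with its stop on the left (253) and the pale jaw at (313,297). The block is at (211,303). The packers are white (236,231), blue (265,221), green (301,226), yellow (335,220) and red (361,229). The turquoise look-alike is at (494,198).

```bash
cat > h.py <<'E'
import numpy as np,cv2
from scipy.spatial.transform import Rotation as Ro
from cell import status,camera
def quat(q): return Ro.from_quat([q[1],q[2],q[3],q[0]]).as_matrix()
def pts_fixed(c):
    v,u=np.mgrid[:480,:640]; K=c["mtx"]; d=c["depth"].astype(float)
    P=np.stack([(u-K[0,2])/K[0,0]*d,(v-K[1,2])/K[1,1]*d,d],-1)
    return (P-c["t"])@c["R"]
def wrist_rays(c,s):
    v,u=np.mgrid[:480,:640].astype(float); K=c["mtx"]
    x=(u-K[0,2])/K[0,0]; y=(v-K[1,2])/K[1,1]; th=np.hypot(x,y)+1e-9
    D=np.stack([np.sin(th)*x/th,np.sin(th)*y/th,np.cos(th)],-1)
    R=quat(s["tool_rot"]);T=c["T_tool_cam"]
    return s["ee_pos"]+R@T[:3,3], D@(R@T[:3,:3]).T, D
def pts_wrist(c,s):
    o,W,D=wrist_rays(c,s)
    return o+W*(c["depth"]/np.maximum(D[...,2],.05))[...,None]
def plane(o,W,z): return o+W*((z-o[2])/W[...,2])[...,None]
def rect(P2):
    (c,(w,h),a)=cv2.minAreaRect((np.asarray(P2)*1000).astype(np.float32))
    if w<h: w,h,a=h,w,a+90
    return np.round([c[0],c[1],w,h,(a+90)%180-90],1)   # mm, long side angle deg from +x
HUE={"red":((0,4),),"yellow":((24,34),),"green":((45,75),),"blue":((100,120),)}
E
python3 - <<'E'
from h import *
c=dict(np.load("top0.npz")); P=pts_fixed(c); hsv=cv2.cvtColor(c["pixels"],cv2.COLOR_RGB2HSV)
boxes=dict(white=(220,218,252,244),blue=(250,208,282,234),green=(286,214,318,238),yellow=(320,210,350,228),red=(348,218,376,240),block=(188,282,232,324))
for n,(a,b,e,f) in boxes.items():
    h=hsv[b:f,a:e]; p=P[b:f,a:e]
    m=(p[...,2]>.012)&(p[...,2]<.1)
    q=p[m]; print(n,np.percentile(q[:,2]*1000,[5,50,98]).round(),"all",rect(q[:,:2]),"hsv",np.median(h[m],0))
    if n!="block":
        t=q[q[:,2]>.045]; print("   tab",len(t), t.mean(0).round(4) if len(t) else "", "low",rect(q[q[:,2]<.03][:,:2]))
p=P[275:320,240:356]; 
for lo,hi in((.005,.012),(.022,.032),(.032,.06)):
    m=(p[...,2]>lo)&(p[...,2]<hi); print(lo,m.sum(),rect(p[m][:,:2]))
print("row 297 z:",[(u,*(P[297,u]*1000).round().astype(int)) for u in range(244,358,2)])
E
```

```text
white [18. 22. 59.] all [590.9 204.1  50.9  30.4  75.6] hsv [100.   1. 254.]
   tab 49 [0.5902 0.2032 0.0556] low [590.9 204.1  50.9  30.4  75.6]
blue [17. 23. 58.] all [613.6 140.6  50.2  28.6 -71. ] hsv [106. 189. 243.]
   tab 52 [0.6125 0.1401 0.0544] low [613.6 140.6  50.2  28.6 -71. ]
green [18. 23. 58.] all [601.1  58.3  50.4  21.2  70. ] hsv [ 68. 146. 242.]
   tab 49 [0.6006 0.0578 0.0543] low [601.1  58.3  50.4  21.2  70. ]
yellow [14. 24. 58.] all [611.4 -16.6  49.8  12.6  78.6] hsv [ 30.  155.5 249. ]
   tab 51 [ 0.611  -0.0167  0.0543] low [611.4 -16.6  49.8  12.6  78.6]
red [17. 23. 59.] all [592.5 -77.8  49.9  16.4  61.8] hsv [  2. 175. 246.]
   tab 49 [ 0.5916 -0.0773  0.0546] low [592.5 -77.8  49.9  16.4  61.8]
block [19. 22. 26.] all [431.5 257.   62.9  61.9  69.3] hsv [105.  26. 106.]
0.005 1922 [443.4  66.1 254.6  97.4  89.4]
0.022 586 [441.8  60.7 223.9  55.8  86.2]
0.032 329 [432.5  61.1 222.9  71.9  87. ]
row 297 z: [(244, np.int64(445), np.int64(186), np.int64(2)), (246, np.int64(445), np.int64(182), np.int64(0)), (248, np.int64(444), np.int64(177), np.int64(6)
[... 2008 characters left out ...]
 np.int64(442), np.int64(-5), np.int64(19)), (332, np.int64(441), np.int64(-9), np.int64(35)), (334, np.int64(441), np.int64(-14), np.int64(35)), (336, np.int64(441), np.int64(-18), np.int64(35)), (338, np.int64(441), np.int64(-22), np.int64(33)), (340, np.int64(442), np.int64(-28), np.int64(9)), (342, np.int64(442), np.int64(-32), np.int64(6)), (344, np.int64(442), np.int64(-37), np.int64(6)), (346, np.int64(441), np.int64(-40), np.int64(31)), (348, np.int64(440), np.int64(-44), np.int64(34)), (350, np.int64(440), np.int64(-48), np.int64(35)), (352, np.int64(442), np.int64(-54), np.int64(4)), (354, np.int64(442), np.int64(-59), np.int64(1)), (356, np.int64(442), np.int64(-64), np.int64(0))]
```

View pics/wrist0.png

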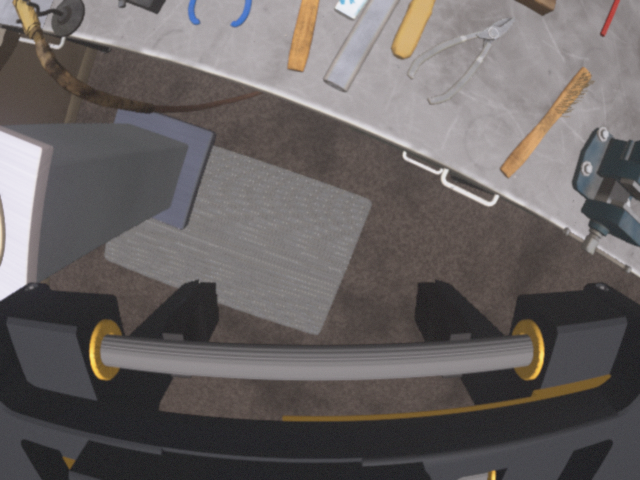

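```bash
cat >> h.py <<'E'
def down(yaw):  # tool rot, y down; tool z (jaw axis) at yaw deg from +x world
    a=np.radians(yaw); z=np.array([np.cos(a),np.sin(a),0]); y=np.array([0,0,-1.]); return np.stack([np.cross(y,z),y,z],1)
def inc(p,yaw,s=None):
    s=s or status.sense(); R=quat(s["tool_rot"])
    best=min((down(yaw),down(yaw+180)),key=lambda D:np.linalg.norm(Ro.from_matrix(R.T@D).as_rotvec())) if not isinstance(yaw,np.ndarray) else yaw
    rv=Ro.from_matrix(R.T@best).as_rotvec(degrees=True)
    return " ".join(f"{v:.2f}" for v in [*rv,*(R.T@(np.array(p)-s["ee_pos"])*100)])
E
python3 - <<'E'
from h import *
s=status.sense();R=quat(s["tool_rot"]);print(R.round(3))
c=dict(np.load("top0.npz"));P=pts_fixed(c).reshape(-1,3)
for lo,hi in((.03,.12),(.12,.25),(.25,.36),(.36,.6)):
    m=(P[:,2]>lo)&(P[:,2]<hi)&(P[:,1]<-.12)&(P[:,1]>-.5)&(P[:,0]>.3)&(P[:,0]<.62);q=P[m]
    if len(q):print(lo,m.sum(),np.percentile(q,[1,50,99],axis=0).round(3).tolist())
for p,y in (((.24,-.25,.45),-35),((.38,.12,.42),0),((.38,.12,.42),180)):print(inc(p,down(y),s),inc(p,down(y)))
E
```

```text
[[-0.929 -0.     0.369]
 [-0.369  0.001 -0.929]
 [-0.    -1.    -0.001]]
0.03 1894 [[0.303, -0.489, 0.03], [0.391, -0.2, 0.047], [0.537, -0.123, 0.115]]
0.12 2383 [[0.399, -0.295, 0.123], [0.453, -0.209, 0.192], [0.536, -0.18, 0.242]]
0.25 572 [[0.421, -0.288, 0.251], [0.438, -0.214, 0.313], [0.451, -0.203, 0.359]]
0.36 928 [[0.424, -0.304, 0.363], [0.442, -0.28, 0.428], [0.465, -0.205, 0.438]]
0.05 -33.35 -0.03 -13.09 -4.54 -22.91 0.05 -33.35 -0.03 -13.09 -4.54 -22.91
0.04 -68.35 -0.05 -39.75 -1.51 -52.14 0.04 -68.35 -0.05 -39.75 -1.51 -52.14
0.05 111.65 0.05 -39.75 -1.51 -52.14 0.05 111.65 0.05 -39.75 -1.51 -52.14
```

jog_arm(increments="0 -30 0 -13 -4.5 -23 8.8; 0 -30 0 -13 -4.5 -23 8.8; 0 -30 0 -13 -4.5 -23 8.8; 0 -30 0 -13 -4.5 -23 8.8; 0 -30 0 -13 -4.5 -23 8.8; 0 -68.4 0 -39.8 -1.5 -52 8.8; 0 -68.4 0 -39.8 -1.5 -52 8.8; 0 -68.4 0 -39.8 -1.5 -52 8.8; 0 -68.4 0 -39.8 -1.5 -52 8.8; 0 -68.4 0 -39.8 -1.5 -52 8.8; 0 -68.4 0 -39.8 -1.5 -52 8.8; 0 -68.4 0 -39.8 -1.5 -52 8.8; 0 -68.4 0 -39.8 -1.5 -52 8.8; 0 -68.4 0 -39.8 -1.5 -52 8.8")

```text
time_s: 1.9
ee_pos: [0.3812, 0.1181, 0.4196]
tool_rot: [-0.5, 0.5, -0.5, 0.5]
contact_force: [-0.0, -0.8, -1.1]
opening: 0.088
```

```bash
python3 - <<'E'
from h import *
import pickle
s=status.sense();c=camera("wrist");pickle.dump((s,c),open("w1.pkl","wb"));cv2.imwrite("pics/w1.png",c["pixels"][...,::-1])
E
```

```text
(no output)
```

View pics/w1.png

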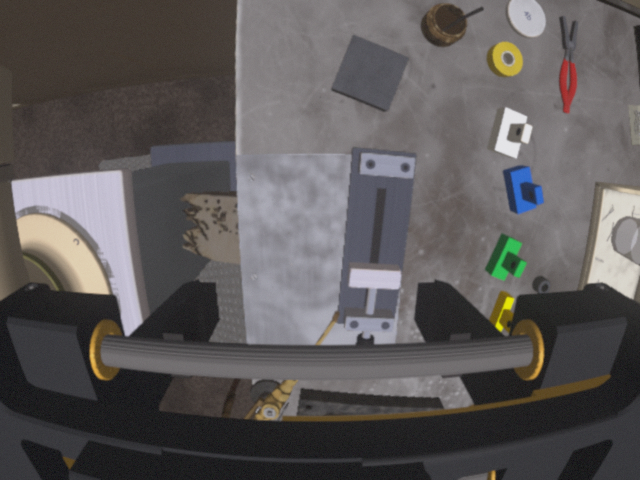

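Wrist view: block at (370,73), stop at rows 152–178, jaw at rows 266–287, packers down the right-hand side. I'll move closer so I can measure the opening.

```bash
python3 - <<'E'
from h import *
import pickle
s,c=pickle.load(open("w1.pkl","rb")); P=pts_wrist(c,s)
p=P[20:125,310:430].reshape(-1,3); m=(p[:,2]>.014)&(p[:,2]<.035);print("block",rect(p[m][:,:2]),np.median(p[m][:,2]))
for n,(a,b,e,f) in dict(white=(485,100,540,165),blue=(495,160,550,220),green=(480,228,532,285)).items():
    p=P[b:f,a:e].reshape(-1,3); l=p[(p[:,2]>.015)&(p[:,2]<.03)]; t=p[(p[:,2]>.048)&(p[:,2]<.065)]
    print(n,rect(l[:,:2]),"tab",rect(t[:,:2]),np.median(t[:,2]))
p=P[148:182,345:420].reshape(-1,3);m=(p[:,2]>.024)&(p[:,2]<.036);print("stop",rect(p[m][:,:2]),np.median(p[m][:,2]))
p=P[260:292,340:412].reshape(-1,3);m=(p[:,2]>.026)&(p[:,2]<.036);print("jaw",rect(p[m][:,:2]),np.median(p[m][:,2]))
print(inc((.443,.07,.29),down(0)))
E
```

```text
block [447.4 277.4 117.9  69.3  61.5] 0.022450885752332506
white [595.1 203.1  51.1  31.9  76.4] tab [594.5 202.9  21.   11.   72.2] 0.055773564714233004
blue [617.2 139.2  51.3  28.5 -72.1] tab [616.9 139.4  21.   11.3 -70.3] 0.05570221235578687
green [605.1  57.   51.1  22.5  70.3] tab [605.3  57.2  19.7  11.5  70.4] 0.05567216078419471
stop [452.8 160.2  56.8  22.5  -3.9] 0.030459746831299483
jaw [444.6  36.2  56.   27.5  -3.4] 0.030632498925936114
0.00 -0.05 0.01 4.79 12.98 6.19
```

jog_arm(increments="0 0 0 4.8 13 6.2 8.8; 0 0 0 4.8 13 6.2 8.8; 0 0 0 4.8 13 6.2 8.8; 0 0 0 4.8 13 6.2 8.8; 0 0 0 4.8 13 6.2 8.8")

```text
time_s: 2.58
ee_pos: [0.4428, 0.0707, 0.2908]
tool_rot: [-0.5, 0.5, -0.5, 0.5]
contact_force: [-0.3, 0.0, 0.9]
opening: 0.0881
```

```bash
python3 - <<'E'
from h import *
import pickle
s=status.sense();c=camera("wrist");pickle.dump((s,c),open("w2.pkl","wb"))
P=pts_wrist(c,s)
a=np.radians(-3.7); hx=np.array([np.sin(a),-np.cos(a)]);hy=np.array([np.cos(a),np.sin(a)])
o=np.array([.4528,.1602])
L=np.stack([(P[...,:2]-o)@hx,(P[...,:2]-o)@hy,P[...,2]],-1)*1000
m=(np.abs(L[...,1])<24)&(c["depth"]>0)
for lab,(lo,hi) in dict(top=(27,34),base=(4,11),mid=(12,26)).items():
    q=L[m&(L[...,2]>lo)&(L[...,2]<hi)]; 
    h,e=np.histogram(q[:,0],bins=np.arange(-20,150,2)); print(lab,[(int(x),int(n)) for x,n in zip(e,h)if n])
im=c["pixels"].copy();cv2.imwrite("pics/w2.png",im[...,::-1])
E
```

```text
top [(-12, 107), (-10, 223), (-8, 224), (-6, 228), (-4, 232), (-2, 225), (0, 231), (2, 224), (4, 238), (6, 228), (8, 232), (10, 123), (110, 190), (112, 220), (114, 185), (116, 175), (118, 180), (120, 185), (122, 175), (124, 168), (126, 172), (128, 167), (130, 160), (132, 41), (140, 1), (142, 1)]
base [(-16, 87), (-14, 28), (10, 111), (12, 191), (14, 192), (16, 191), (18, 192), (20, 194), (22, 193), (24, 188), (26, 193), (28, 192), (30, 193), (32, 189), (34, 191), (36, 192), (38, 188), (40, 194), (42, 188), (44, 191), (46, 186), (48, 183), (50, 190), (52, 189), (54, 183), (56, 179), (58, 192), (60, 186), (62, 185), (64, 178), (66, 182), (68, 182), (70, 174), (72, 183), (74, 176), (76, 177), (78, 177), (80, 174), (82, 171), (84, 181), (86, 170), (88, 170), (90, 174), (92, 167), (94, 170), (96, 168), (98, 171), (100, 158), (102, 167), (104, 166), (106, 164), (108, 158), (110, 168), (140, 4), (142, 72), (144, 112), (146, 112)]
mid [(10, 56), (110, 415), (112, 2), (134, 8), (136, 29), (138, 26), (140, 28), (142, 30), (144, 27), (146, 24)]
```

View pics/w2.png

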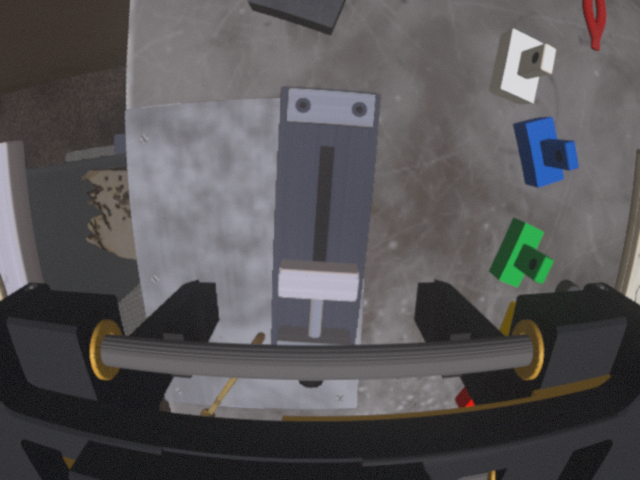

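```bash
python3 - <<'E'
from h import *
import pickle
s,c=pickle.load(open("w2.pkl","rb"));P=pts_wrist(c,s)
o=np.array([.4528,.1602])
def loc(A,ang):
    a=np.radians(ang);hx=np.array([np.sin(a),-np.cos(a)]);hy=np.array([np.cos(a),np.sin(a)])
    return np.stack([(A[...,:2]-o)@hx,(A[...,:2]-o)@hy,A[...,2]],-1)*1000
L=loc(P,-3.7);ok=c["depth"]>0
f=L[ok&(L[...,2]>12)&(L[...,2]<24)&(L[...,0]>107)&(L[...,0]<114)&(abs(L[...,1])<26)]
k=np.polyfit(f[:,1],f[:,0],1);print("jaw face",k,len(f),np.percentile(f[:,0]-np.polyval(k,f[:,1]),[5,50,95]))
f=L[ok&(L[...,2]>10)&(L[...,2]<28)&(L[...,0]>7)&(L[...,0]<15)&(abs(L[...,1])<26)];print("stop mid",np.median(f[:,0]),len(f))
# top edge of stop / base edge, per y bin
for y in range(-24,25,8):
    r=L[ok&(abs(L[...,1]-y)<4)]
    t=r[(r[:,2]>27.5)&(r[:,2]<34)&(r[:,0]<50)&(r[:,0]>-30)][:,0]; b=r[(r[:,2]>4)&(r[:,2]<11)&(r[:,0]>0)&(r[:,0]<60)][:,0]
    print(y,t.min().round(1),t.max().round(2),b.min().round(2))
q=L[ok&(L[...,2]>27)&(L[...,2]<34)&(L[...,0]<30)&(L[...,0]>-30)&(abs(L[...,1])<45)];print("stop rect",rect(q[:,:2]/1000))
q=L[ok&(L[...,2]>28)&(L[...,2]<34)&(L[...,0]<134)&(L[...,0]>100)&(abs(L[...,1]+2)<40)];print("jaw rect",rect(q[:,:2]/1000))
q=L[ok&(L[...,2]>5)&(L[...,2]<11)&(L[...,0]<95)&(L[...,0]>20)&(abs(L[...,1])<60)]
ys=[];xs=np.arange(24,92,4)
for x in xs: r=q[abs(q[:,0]-x)<2][:,1]; ys.append((r.min(),r.max()))
ys=np.array(ys);print("base edges",np.polyfit(xs,ys[:,0],1),np.polyfit(xs,ys[:,1],1), np.median(q[:,2]))
E
```

```text
jaw face [1.73778264e-03 1.11247838e+02] 386 [-0.54065831  0.02448691  0.45818982]
stop mid 10.93099925342509 81
-24 -11.1 10.78 10.79
-16 -11.1 10.92 10.85
-8 -11.2 10.96 10.92
0 -11.0 10.93 10.98
8 -11.2 10.92 10.86
16 -10.8 11.26 10.77
24 -10.7 11.22 11.11
stop rect [-0.1 -0.2 56.3 22.4 89.4]
jaw rect [121.9  -0.2  56.6  23.  -89.4]
base edges [-3.60017721e-03 -3.47310849e+01] [-4.97777346e-03  3.46794748e+01] 8.533999278263066
```

Holder measured: y axis at about -3.9°, opening ≈100.3 mm, gap ≈38.3 mm. That points to red + green (36 mm, play about 2.3 mm), since 39 mm would not go in freely. Next is the block.

```bash
python3 -c "
from h import *
print(inc((.435,.258,.27),down(-20.7)))"
```

```text
-0.12 20.73 -0.01 -18.70 2.10 -0.77
```

jog_arm(increments="0 20.7 0 -18.7 2.1 -0.8 8.8; 0 20.7 0 -18.7 2.1 -0.8 8.8; 0 20.7 0 -18.7 2.1 -0.8 8.8; 0 20.7 0 -18.7 2.1 -0.8 8.8; 0 20.7 0 -18.7 2.1 -0.8 8.8; 0 20.7 0 -18.7 2.1 -0.8 8.8")

```text
time_s: 3.38
ee_pos: [0.4347, 0.2574, 0.2695]
tool_rot: [-0.403, 0.402, -0.581, 0.582]
contact_force: [-0.3, 0.4, -0.3]
opening: 0.088
```

```bash
cat >> h.py <<'E'
def localbox(P,ok,cx,cy,r,zlo,zhi):
    m=ok&(np.hypot(P[...,0]-cx,P[...,1]-cy)<r)&(P[...,2]>zlo)&(P[...,2]<zhi); return P[m]
E
python3 - <<'E'
from h import *
import pickle
s=status.sense();c=camera("wrist");pickle.dump((s,c),open("w3.pkl","wb"));cv2.imwrite("pics/w3.png",c["pixels"][...,::-1])
P=pts_wrist(c,s);ok=(c["depth"]>0)
q=localbox(P,ok,.433,.257,.06,.015,.03);r=rect(q[:,:2]);print(r,np.median(q[:,2]),s["ee_pos"])
q=q[q[:,2]>.0195];r=rect(q[:,:2]);print(r)
yaw=r[4]-90 if r[4]>35 else r[4]
for z in(.23,.153+.015):print(inc((r[0]/1000,r[1]/1000,z),down(yaw)))
E
```

```text
[436.  256.3  62.1  61.8  69.3] 0.022487060112474366 [0.43474106 0.25739057 0.26954737]
[436.  256.3  62.1  61.8  69.3]
-0.05 -0.01 -0.03 0.04 3.94 0.13
-0.05 -0.01 -0.03 0.05 10.14 0.12
```

jog_arm(increments="0 0 0 0.05 5 0.1 8.8; 0 0 0 0.05 8 0.1 8.8; 0 0 0 0.05 9.5 0.1 8.8; 0 0 0 0.05 9.9 0.1 8.8; 0 0 0 0.05 9.9 0.1 8.8; 0 0 0 0.05 9.9 0.1 5; 0 0 0 0.05 9.9 0.1 5; 0 0 0 0.05 9.9 0.1 5; 0 0 0 0.05 9.9 0.1 5; 0 0 0 0.05 9.9 0.1 5; 0 0 0 0.05 9.9 0.1 5", squeeze=45)

```text
time_s: 4.8
ee_pos: [0.4357, 0.2572, 0.1701]
tool_rot: [-0.403, 0.402, -0.581, 0.582]
contact_force: [-0.9, 0.3, 5.3]
opening: 0.0613
```

```bash
python3 -c "
from h import *
print(inc((.4357,.257,.235),down(-20.7)),inc((.4498,.1155,.225),down(-3.9)))"
```

```text
-0.04 0.05 -0.03 0.02 -6.49 0.01 -0.04 -16.75 -0.02 12.76 -5.49 6.32
```

jog_arm(increments="0 0 0 0 -2 0 5; 0 0 0 0 -6.5 0 5; 0 -8 0 5 -6.5 2.5 5; 0 -16.75 0 9 -5.5 4.5 5; 0 -16.75 0 12.75 -5.5 6.3 5; 0 -16.75 0 12.75 -5.5 6.3 5; 0 -16.75 0 12.75 -5.5 6.3 5; 0 -16.75 0 12.75 -5.5 6.3 5")

```text
time_s: 5.8
ee_pos: [0.4494, 0.1165, 0.2246]
tool_rot: [0.483, -0.483, 0.517, -0.516]
contact_force: [-0.4, 0.4, -5.2]
opening: 0.0615
```

```bash
python3 - <<'E'
from h import *
import pickle
s=status.sense();c=camera("wrist");pickle.dump((s,c),open("w4.pkl","wb"));cv2.imwrite("pics/w4.png",c["pixels"][...,::-1])
P=pts_wrist(c,s);ok=(c["depth"]>0);print(s["contact_force"],s["opening"],s["ee_pos"])
q=localbox(P,ok,.45,.1155,.055,.055,.095);print(len(q),rect(q[:,:2]),np.percentile(q[:,2],[2,50,98]))
q=localbox(P,ok,.4528,.1602,.045,.026,.034);print(len(q),rect(q[:,:2]))
E
```

```text
[-0.35973561  0.41251368 -5.23163015] 0.06152830587913503 [0.44937841 0.11645852 0.22456028]
21780 [449.2 115.1  94.   63.6  -4. ] [0.06116084 0.07690971 0.09165069]
5313 [452.8 160.2  56.3  22.2  -3.8]
```

View pics/w4.png

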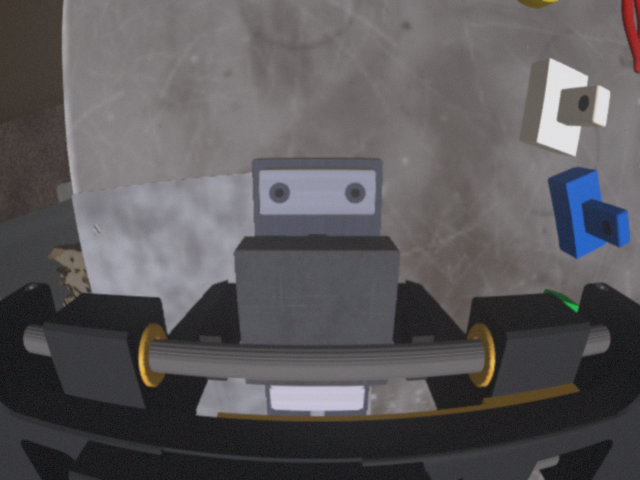

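Block held square, its rear edge at row ~240, with the stop in front of it (rows 160–235).

```bash
python3 - <<'E'
from h import *
import pickle
s,c=pickle.load(open("w4.pkl","rb"));P=pts_wrist(c,s);ok=c["depth"]>0
a=np.radians(-3.9);hx=np.array([np.sin(a),-np.cos(a)]);hy=np.array([np.cos(a),np.sin(a)])
F=np.array([.4528,.1602])+.01093*hx
L=np.stack([(P[...,:2]-F)@hx,(P[...,:2]-F)@hy,P[...,2]],-1)*1000
q=L[ok&(abs(L[...,2]-76.7)<2)&(abs(L[...,1])<40)&(abs(L[...,0]-31)<45)]
for y in(-24,-12,0,12,24): print(y,q[abs(q[:,1]-y)<3][:,0].min().round(2))
t=q[(q[:,0]>2)&(q[:,0]<15)];print(t[:,1].min(),t[:,1].max(),np.median(q[:,2]))
E
```

```text
-24 2.73
-12 2.6
0 2.53
12 2.81
24 2.67
-31.181966804929083 30.79536232667785 76.92401982389102
```

jog_arm(increments="0 0 0 0 2.5 0 5; 0 0 0 0 4 0 5; 0 0 0 0 4.5 0 5; 0 0 0 0 4.6 0 5; 0 0 0 -0.15 4.6 0 5; 0 0 0 -0.25 4.6 0 5; 0 0 0 -0.28 4.6 0 5; 0 0 0 -0.28 4.6 0 5")

```text
time_s: 6.85
ee_pos: [0.4498, 0.1185, 0.1789]
tool_rot: [-0.483, 0.483, -0.517, 0.517]
contact_force: [0.5, -0.1, -5.6]
opening: 0.0614
```

jog_arm(increments="0 0 0 -0.05 0.03 0 5; 0 0 0 -0.1 0.05 0 5; 0 0 0 -0.1 0.06 0 5; 0 0 0 -0.1 0.06 0 5")

```text
time_s: 7.35
ee_pos: [0.4499, 0.1194, 0.1782]
tool_rot: [0.483, -0.483, 0.517, -0.517]
contact_force: [-0.2, 0.0, -5.2]
opening: 0.0619
```

jog_arm(increments="0 0 0 -0.05 0.0 0 5; 0 0 0 -0.1 0.0 0 5; 0 0 0 -0.1 0.05 0 5; 0 0 0 -0.1 0.05 0 5")

```text
time_s: 7.85
ee_pos: [0.4499, 0.1198, 0.1781]
tool_rot: [-0.483, 0.483, -0.516, 0.517]
contact_force: [-2.9, -9.6, 2.3]
opening: 0.0617
```

jog_arm(increments="0 0 0 0 0 0 8; 0 0 0 0 0 0 8; 0 0 0 0 0 0 8; 0 0 0 0 0 0 8; 0 0 0 0 -3 0 8; 0 0 0 2 -8 0 8; 0 0 0 4 -11 0 8; 0 0 0 4 -11 0 8; 0 0 0 4 -11 0 8")

```text
time_s: 8.98
ee_pos: [0.447, 0.0808, 0.2868]
tool_rot: [0.482, -0.483, 0.517, -0.516]
contact_force: [-0.1, 0.1, -1.0]
opening: 0.08
```

```bash
cat > gap.py <<'E'
from h import *
s=status.sense();c=camera("wrist");print(s["ee_pos"],s["contact_force"])
P=pts_wrist(c,s);ok=c["depth"]>0
a=np.radians(-3.9);hx=np.array([np.sin(a),-np.cos(a)]);hy=np.array([np.cos(a),np.sin(a)])
F=np.array([.4528,.1602])+.01093*hx
L=np.stack([(P[...,:2]-F)@hx,(P[...,:2]-F)@hy,P[...,2]],-1)*1000
q=L[ok&(abs(L[...,1])<36)]
for y in(-24,-12,0,12,24):
    r=q[abs(q[:,1]-y)<3]; st=r[(abs(r[:,2]-30)<2)&(r[:,0]<20)][:,0]; b=r[(abs(r[:,2]-30)<2)&(r[:,0]>-4)&(r[:,0]<70)][:,0]; j=r[(r[:,2]>11)&(r[:,2]<25)&(r[:,0]>94)&(r[:,0]<106)][:,0]; jt=r[(abs(r[:,2]-30)<2)&(r[:,0]>90)&(r[:,0]<130)][:,0]; bs=r[(abs(r[:,2]-8.5)<2.5)&(r[:,0]>50)&(r[:,0]<110)][:,0]
    print(y,"blockend",b.max().round(2),"basevis",bs.min().round(2),bs.max().round(2),"jawface",np.median(j).round(2),"jawtop",jt.min().round(2))
t=q[(abs(q[:,2]-30)<2)&(q[:,0]>15)&(q[:,0]<60)];print("block y",t[:,1].min(),t[:,1].max(),"z",np.percentile(t[:,2],[2,50,98]))
cv2.imwrite("pics/gap.png",c["pixels"][...,::-1])
E
python3 gap.py
```

```text
[0.44697458 0.08078852 0.28682835] [-0.10487947  0.09461926 -1.02824245]
-24 blockend 61.68 basevis 67.99 100.9 jawface 100.19 jawtop 99.66
-12 blockend 61.63 basevis 67.63 100.8 jawface 100.11 jawtop 99.89
0 blockend 61.85 basevis 67.75 100.65 jawface 100.13 jawtop 100.12
12 blockend 61.56 basevis 67.79 100.68 jawface 100.12 jawtop 100.09
24 blockend 61.78 basevis 67.89 100.8 jawface 100.15 jawtop 99.62
block y -30.989794346533433 31.448036471570955 z [29.16075818 30.51754533 31.7482889 ]
```

View pics/gap.png

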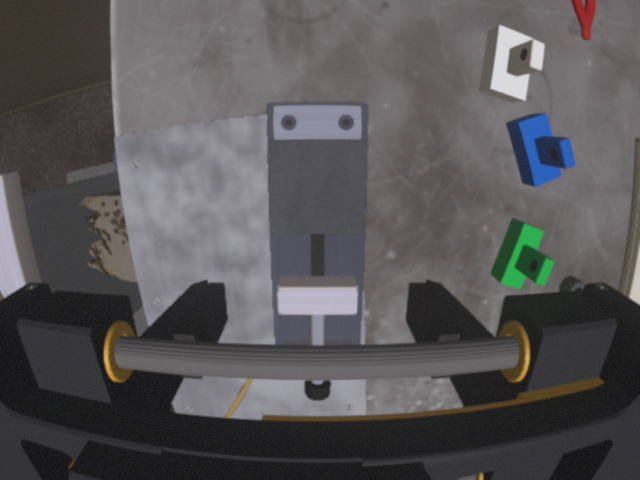

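Block sits flush against the stop (rows 103–235). The gap from here reads 38.3–38.5 mm, so red + green stands. I'll take green first.

```bash
python3 -c "
from h import *
print(inc((.604,.057,.27),down(70.3)))"
```

```text
0.10 -74.19 -0.09 1.32 1.62 15.83
```

jog_arm(increments="0 -11 0 0.3 0.5 2.6 5; 0 -21 0 0.5 1 5.2 4; 0 -32 0 0.7 1.5 7.8 4; 0 -43 0 0.9 1.6 10.5 4; 0 -53 0 1.1 1.6 13 4; 0 -64 0 1.3 1.6 15.8 4; 0 -74.2 0 1.3 1.6 15.8 4; 0 -74.2 0 1.3 1.6 15.8 4; 0 -74.2 0 1.3 1.6 15.8 4")

```text
time_s: 10.15
ee_pos: [0.6038, 0.0572, 0.2709]
tool_rot: [-0.696, 0.697, -0.123, 0.122]
contact_force: [0.1, -0.7, 0.4]
opening: 0.0399
```

```bash
cat > pk.py <<'E'
from h import *
import sys
cx,cy=map(float,sys.argv[1:3])
s=status.sense();c=camera("wrist");print(s["ee_pos"],s["opening"])
P=pts_wrist(c,s);ok=c["depth"]>0
t=localbox(P,ok,cx,cy,.025,.052,.062);f=localbox(P,ok,cx,cy,.04,.018,.027)
r=rect(f[:,:2]);u=rect(t[:,:2]);print("foot",r,"tab",u,np.median(f[:,2]),np.median(t[:,2]),np.median(c["pixels"][ok&(np.hypot(P[...,0]-cx,P[...,1]-cy)<.012)&(P[...,2]>.05)],0))
print(inc((u[0]/1000,u[1]/1000,.194),down(r[4])))
cv2.imwrite(sys.argv[3],c["pixels"][...,::-1])
E
python3 pk.py .605 .057 pics/green.png
```

```text
[0.60375468 0.05722332 0.27089891] 0.039861898697431494
foot [605.5  56.5  50.   21.8  70.1] tab [605.3  56.7  19.3  10.5  70.1] 0.022463608621194342 0.056313318833407316 [ 58. 194.  91.]
0.01 0.05 -0.06 0.17 7.72 0.01
```

jog_arm(increments="0 0 0 0.15 4 0 4; 0 0 0 0.15 7 0 4; 0 0 0 0.15 7.7 0 4; 0 0 0 0.15 7.7 0 4; 0 0 0 0.15 7.7 0 1; 0 0 0 0.15 7.7 0 1; 0 0 0 0.15 7.7 0 1; 0 0 0 0.15 7.7 0 1; 0 0 0 0.15 7.7 0 1", squeeze=20)

```text
time_s: 11.32
ee_pos: [0.6055, 0.0563, 0.1955]
tool_rot: [0.697, -0.697, 0.12, -0.122]
contact_force: [-0.3, 0.1, 6.8]
opening: 0.0197
```

```bash
python3 - <<'E'
from h import *
a=np.radians(-3.9);hx=np.array([np.sin(a),-np.cos(a)]);hy=np.array([np.cos(a),np.sin(a)])
F=np.array([.4528,.1602])+.01093*hx
s=status.sense();e=s["ee_pos"];print(e,s["opening"])
for p,y in((e+[0,0,.06],70.1),((.52,.06,e[2]+.07),30),((*(F+.0733*hx),e[2]+.04),-3.9)):print(np.round(p,4),inc(p,down(y),s))
E
```

```text
[0.60554412 0.05630491 0.19552758] 0.01970271068738779
[0.6055 0.0563 0.2555] -0.02 0.20 0.08 0.01 -6.00 0.00
[0.52   0.06   0.2655] -0.05 40.30 0.07 -8.17 -7.01 -2.53
[0.4471 0.0762 0.2355] -0.07 74.20 0.06 -15.58 -4.02 -3.47
```

jog_arm(increments="0 0 0 0 -3 0 1; 0 0 0 0 -7 0 1; 0 10 0 -2.5 -7 -0.8 1; 0 20 0 -5 -7 -1.6 1; 0 30 0 -7.5 -7 -2.3 1; 0 40 0 -10 -7 -2.5 1; 0 50 0 -12.5 -6 -2.8 1; 0 60 0 -15.6 -5 -3.5 1; 0 70 0 -15.6 -4 -3.5 1; 0 74.2 0 -15.6 -4 -3.5 1; 0 74.2 0 -15.6 -4 -3.5 1; 0 74.2 0 -15.6 -4 -3.5 1")

```text
time_s: 12.82
ee_pos: [0.4467, 0.0759, 0.2347]
tool_rot: [-0.483, 0.483, -0.516, 0.516]
contact_force: [0.4, 0.6, -0.4]
opening: 0.0197
```

```bash
cat > held.py <<'E'
from h import *
import sys
x0=float(sys.argv[1])   # expected centre along holder x, mm
s=status.sense();c=camera("wrist");print(s["ee_pos"],s["contact_force"],s["opening"])
P=pts_wrist(c,s);ok=c["depth"]>0
a=np.radians(-3.9);hx=np.array([np.sin(a),-np.cos(a)]);hy=np.array([np.cos(a),np.sin(a)])
F=np.array([.4528,.1602])+.01093*hx
L=np.stack([(P[...,:2]-F)@hx,(P[...,:2]-F)@hy,P[...,2]],-1)*1000
zf=float(sys.argv[2]) # foot top height now
q=L[ok&(abs(L[...,2]-zf)<6)&(abs(L[...,1])<40)&(abs(L[...,0]-x0)<30)]
print("foot",len(q),rect(q[:,:2]/1000),np.percentile(q[:,2],[5,50,95]))
for y in(-22,-16,16,22):
    r=q[abs(q[:,1]-y)<2][:,0]; print(y,len(r),r.min().round(2) if len(r) else "",r.max().round(2) if len(r) else "")
t=L[ok&(abs(L[...,2]-zf-34)<5)&(abs(L[...,1])<16)&(abs(L[...,0]-x0)<15)];print("tab",rect(t[:,:2]/1000) if len(t)>4 else len(t))
b=L[ok&(abs(L[...,2]-30)<2)&(abs(L[...,1])<20)&(L[...,0]>15)&(L[...,0]<66)];print("block end",b[:,0].max().round(2) if len(b) else "")
cv2.imwrite(sys.argv[3],c["pixels"][...,::-1])
E
python3 held.py 73.3 62 pics/held_g.png
```

```text
[0.44674129 0.07592021 0.23474215] [ 0.42268211  0.58903248 -0.36264205] 0.019739377568401238
foot 1902 [65.7  0.1 50.1  8.2 89.6] [57.06797444 61.56370902 65.47946046]
-22 123 61.79 67.66
-16 129 61.83 67.32
16 124 61.95 67.07
22 114 61.96 67.26
tab [ 72.2   0.1  31.9  17.5 -89.8]
block end 61.58
```

View pics/held_g.png

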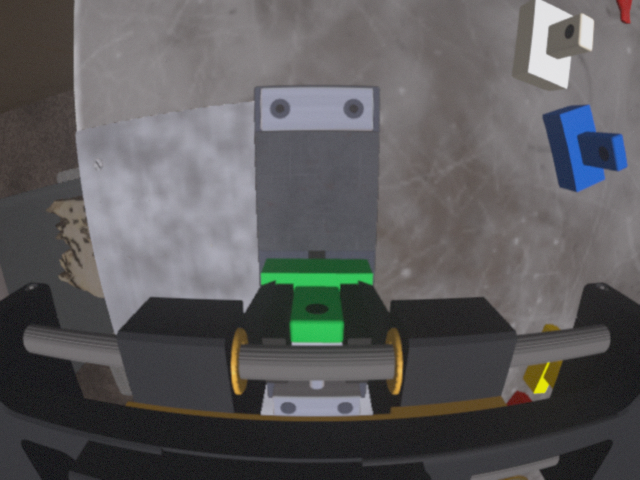

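jog_arm(increments="0 0 0 0.08 0 0 1; 0 0 0 0.08 1.2 0 1; 0 0 0 0.08 2 0 1; 0 0 0 0.08 2.5 0 1; 0 0 0 0.08 2.9 0 1; 0 0 0 0.08 2.9 0 1")

```text
time_s: 13.62
ee_pos: [0.4467, 0.0751, 0.2054]
tool_rot: [0.483, -0.483, 0.517, -0.517]
contact_force: [0.9, 0.2, -1.2]
opening: 0.0197
```

No contact. Last 2 mm now.

jog_arm(increments="0 0 0 0 0.1 0 1; 0 0 0 0 0.2 0 1; 0 0 0 0 0.25 0 1; 0 0 0 0 0.25 0 1")

```text
time_s: 14.12
ee_pos: [0.4466, 0.0752, 0.2035]
tool_rot: [-0.483, 0.483, -0.517, 0.517]
contact_force: [-0.7, 0.1, 4.6]
opening: 0.0198
```

jog_arm(increments="0 0 0 0 0 0 4; 0 0 0 0 0 0 4; 0 0 0 0 0 0 4; 0 0 0 0 -3 0 4; 0 0 0 0 -7 0 4; 0 0 0 0 -8.5 0 4; 0 0 0 0 -8.5 0 4")

```text
time_s: 15.0
ee_pos: [0.4467, 0.0752, 0.2889]
tool_rot: [-0.483, 0.482, -0.516, 0.517]
contact_force: [-0.5, -0.6, -0.2]
opening: 0.0396
```

```bash
python3 held.py 73.3 30.3 pics/g2.png; python3 -c "
from h import *
print(inc((.595,-.0785,.27),down(61.8)))"
```

```text
[0.44666631 0.07515123 0.28885415] [-0.52432163 -0.60897562 -0.23162044] 0.039567540377884354
foot 4879 [73.3  0.4 62.1 60.  90. ] [28.23219526 30.45329992 31.6500852 ]
-22 397 43.33 103.21
-16 403 43.33 103.25
16 398 43.47 103.2
22 394 43.39 103.18
tab [ 73.3   0.   19.5  10.5 -89.9]
block end 65.94
-0.01 -65.70 0.01 14.32 1.80 15.86
```

```bash
python3 - <<'E'
from h import *
Q=[]
for n in("top","scene"):
    c=dict(np.load(n+"0.npz"));P=pts_fixed(c);Q.append(P[(c["depth"]>0)])
P=np.concatenate(Q);P=P[(P[:,2]>.07)&(P[:,2]<.6)]
a=np.radians(61.8);d=np.array([np.cos(a),np.sin(a)]);n=np.array([d[1],-d[0]])
r=P[:,:2]-[.594,-.078];u=abs(r@d)-.094;v=abs(r@n)-.0375
D=np.hypot(np.maximum(u,0),np.maximum(v,0));i=np.argsort(D)[:3000];k=i[::250]
print(np.c_[P[k],D[k]].round(3))
E
```

```text
[[ 0.71  -0.011  0.17   0.039]
 [ 0.529 -0.208  0.159  0.051]
 [ 0.728 -0.011  0.165  0.056]
 [ 0.516 -0.211  0.192  0.06 ]
 [ 0.493 -0.203  0.145  0.064]
 [ 0.73  -0.045  0.165  0.067]
 [ 0.53  -0.23   0.188  0.07 ]
 [ 0.462 -0.192  0.209  0.073]
 [ 0.47  -0.203  0.202  0.076]
 [ 0.482 -0.214  0.188  0.079]
 [ 0.732  0.041  0.173  0.081]
 [ 0.755 -0.022  0.163  0.084]]
```

jog_arm(increments="0 -10 0 2 0 3 4; 0 -20 0 4 0 6 4; 0 -30 0 6 0.5 9 4; 0 -40 0 9 1 12 4; 0 -50 0 12 1.5 15 4; 0 -60 0 14.3 1.8 15.9 4; 0 -65.7 0 14.3 1.8 15.9 4; 0 -65.7 0 14.3 1.8 15.9 4; 0 -65.7 0 14.3 1.8 15.9 4")

```text
time_s: 16.18
ee_pos: [0.5955, -0.0781, 0.2695]
tool_rot: [0.686, -0.686, 0.173, -0.172]
contact_force: [0.1, 0.2, -0.4]
opening: 0.0399
```

```bash
python3 pk.py .595 -.0785 pics/red.png
```

```text
[ 0.59547138 -0.07808398  0.26946754] 0.039907607654120755
foot [599.4 -72.4  65.   17.5  64.6] tab [596.4 -79.4  19.9  10.8  63.1] 0.022431678392390395 0.056296234021921604 [232.  48.  40.]
0.01 -2.87 -0.04 0.15 7.57 -0.08
```

```bash
python3 - <<'E'
from h import *
s=status.sense();c=camera("wrist");P=pts_wrist(c,s);h=cv2.cvtColor(c["pixels"],cv2.COLOR_RGB2HSV)
m=(c["depth"]>0)&((h[...,0]<10)|(h[...,0]>172))&(h[...,1]>100)&(np.hypot(P[...,0]-.596,P[...,1]+.079)<.04)
f=P[m&(P[...,2]>.018)&(P[...,2]<.027)];r=rect(f[:,:2]);print(r);print(inc((r[0]/1000,r[1]/1000,.194),down(r[4])))
E
```

```text
[596.2 -79.3  49.8  15.6  61.9]
0.00 -0.15 -0.03 0.13 7.59 -0.08
```

jog_arm(increments="0 0 0 0.13 4 -0.08 3.6; 0 0 0 0.13 6.8 -0.08 3.6; 0 0 0 0.13 7.45 -0.08 3.6; 0 0 0 0.13 7.45 -0.08 3.6; 0 0 0 0.13 7.45 -0.08 1; 0 0 0 0.13 7.45 -0.08 1; 0 0 0 0.13 7.45 -0.08 1; 0 0 0 0.13 7.45 -0.08 1; 0 0 0 0.13 7.45 -0.08 1", squeeze=20)

```text
time_s: 17.4
ee_pos: [0.5965, -0.0797, 0.1967]
tool_rot: [-0.686, 0.686, -0.172, 0.173]
contact_force: [-0.5, 0.7, 6.4]
opening: 0.0197
```

```bash
python3 - <<'E'
from h import *
a=np.radians(-3.9);hx=np.array([np.sin(a),-np.cos(a)])
F=np.array([.4528,.1602])+.01093*hx
s=status.sense();e=s["ee_pos"];print(e,s["opening"])
for p,y in((e+[0,0,.08],61.9),((.53,0.02,e[2]+.09),30),((*(F+.0930*hx),e[2]+.045),-3.9)):print(np.round(p,4),inc(p,down(y),s))
E
```

```text
[ 0.59653522 -0.07969523  0.19666452] 0.019676936958936176
[ 0.5965 -0.0797  0.2767] -0.02 -0.11 0.11 0.01 -8.00 0.00
[0.53   0.02   0.2867] -0.05 31.79 0.10 -10.56 -9.02 5.64
[0.4457 0.0565 0.2417] -0.08 65.69 0.08 -19.72 -4.53 4.88
```

jog_arm(increments="0 0 0 0 -4 0 1; 0 0 0 0 -9 0 1; 0 10 0 -3.3 -9 1.7 1; 0 20 0 -7 -9 3.5 1; 0 30 0 -10.5 -9 5.6 1; 0 40 0 -13.5 -9 5.4 1; 0 50 0 -16.5 -9 5.2 1; 0 60 0 -19.7 -9 4.9 1; 0 65.7 0 -19.7 -9 4.9 1; 0 65.7 0 -19.7 -9 4.9 1; 0 65.7 0 -19.7 -4.5 4.9 1; 0 65.7 0 -19.7 -4.5 4.9 1; 0 65.7 0 -19.7 -4.5 4.9 1")

```text
time_s: 19.02
ee_pos: [0.4464, 0.0565, 0.2415]
tool_rot: [-0.483, 0.483, -0.516, 0.517]
contact_force: [0.8, -1.6, -1.4]
opening: 0.0198
```

```bash
python3 held.py 93 67 pics/held_r.png; python3 - <<'E'
import cv2;im=cv2.imread("pics/held_r.png")
print(im.shape)
E
```

```text
[0.44636397 0.05646547 0.24153966] [ 0.8104975  -1.58989653 -1.4011788 ] 0.019802920205865476
foot 2264 [78.9  1.3 50.4 21.8 88.1] [61.78689887 64.902144   69.68902506]
-22 92 84.22 87.7
-16 83 84.25 86.81
16 81 84.47 86.92
22 72 84.26 86.95
tab [92.2  0.  31.8 18.5 90. ]
block end 65.99
(480, 640, 3)
```

View pics/held_r.png

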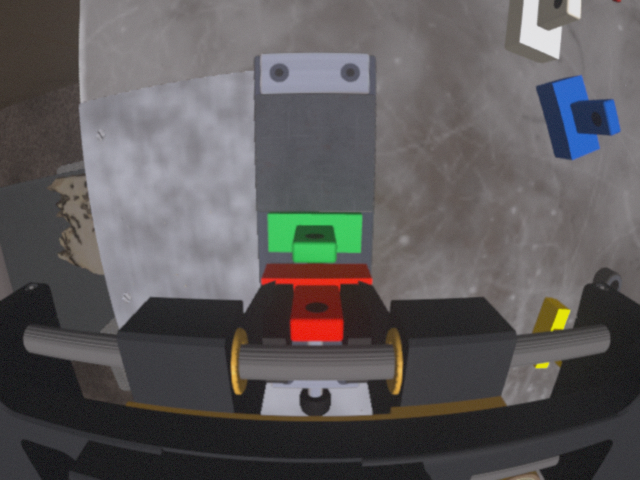

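jog_arm(increments="0 0 0 0.02 0 0 1; 0 0 0 0.02 1.2 0 1; 0 0 0 0.02 1.5 0 1; 0 0 0 0.02 1.8 0 1; 0 0 0 0.02 2.1 0 1; 0 0 0 0.02 2.1 0 1")

```text
time_s: 19.82
ee_pos: [0.4459, 0.0564, 0.2195]
tool_rot: [0.483, -0.483, 0.517, -0.517]
contact_force: [-0.8, 0.2, -0.4]
opening: 0.0195
```

jog_arm(increments="0 0 0 0 0.4 0 1; 0 0 0 0 0.8 0 1; 0 0 0 0 1.1 0 1; 0 0 0 0 1.3 0 1; 0 0 0 0 1.3 0 1")

```text
time_s: 20.45
ee_pos: [0.4459, 0.0564, 0.2065]
tool_rot: [0.483, -0.483, 0.517, -0.517]
contact_force: [-0.0, -0.1, 0.2]
opening: 0.0193
```

jog_arm(increments="0 0 0 0 0.1 0 1; 0 0 0 0 0.18 0 1; 0 0 0 0 0.23 0 1; 0 0 0 0 0.23 0 1")

```text
time_s: 20.95
ee_pos: [0.4459, 0.0564, 0.2046]
tool_rot: [-0.483, 0.483, -0.517, 0.517]
contact_force: [-1.1, 0.9, 5.0]
opening: 0.0196
```

Seated: base contact at the expected height, no side force. Release, lift and check.

jog_arm(increments="0 0 0 0 0 0 4; 0 0 0 0 0 0 4; 0 0 0 0 0 0 4; 0 0 0 0 -3 0 4; 0 0 0 0 -8 0 4; 0 0 0 1 -11 0 4; 0 0 0 1 -11 0 4; 0 0 0 1 -11 0 4")

```text
time_s: 21.95
ee_pos: [0.4449, 0.0466, 0.3134]
tool_rot: [0.482, -0.483, 0.517, -0.516]
contact_force: [-0.4, 0.8, -0.6]
opening: 0.04
```

```bash
python3 - <<'E'
from h import *
s=status.sense();c=camera("wrist");P=pts_wrist(c,s);ok=c["depth"]>0;h=cv2.cvtColor(c["pixels"],cv2.COLOR_RGB2HSV)
a=np.radians(-3.9);hx=np.array([np.sin(a),-np.cos(a)]);hy=np.array([np.cos(a),np.sin(a)])
F=np.array([.4528,.1602])+.01093*hx
L=np.stack([(P[...,:2]-F)@hx,(P[...,:2]-F)@hy,P[...,2]],-1)*1000
reg=ok&(abs(L[...,1])<40)&(L[...,0]>50)&(L[...,0]<112);sat=h[...,1]>110
for n,m in dict(green=(abs(h[...,0].astype(int)-65)<15)&sat,red=((h[...,0]<10)|(h[...,0]>172))&sat).items():
    f=L[m&reg&(abs(L[...,2]-30.5)<2)];t=L[m&reg&(abs(L[...,2]-64)<3)]
    print(n,rect(f[:,:2]/1000),np.percentile(f[:,2],[5,50,95]).round(1),"tab",rect(t[:,:2]/1000),np.median(t[:,2]))
gy=ok&(h[...,1]<80)
j=L[gy&(abs(L[...,2]-30)<2)&(abs(L[...,1])<25)&(L[...,0]>97)&(L[...,0]<130)];print("jaw",rect(j[:,:2]/1000))
b=L[gy&(abs(L[...,2]-30)<2)&(abs(L[...,1])<36)&(L[...,0]>5)&(L[...,0]<64)];print("block",rect(b[:,:2]/1000),np.percentile(b[:,2],[5,50,95]).round(1))
cv2.imwrite("pics/end.png",c["pixels"][...,::-1])
c=camera("top");cv2.imwrite("pics/top_end.png",c["pixels"][...,::-1])
E
```

```text
green [73.4  0.  50.1 21.4 89.3] [29.4 30.5 31.7] tab [73.  -0.1 19.8  9.3 89. ] 64.37344459408139
red [92.5  0.4 49.7 14.9 89.9] [29.4 30.5 31.6] tab [91.9  0.6 18.7  9.6 89.9] 64.42207589521536
jaw [111.3  -0.   49.9  21.6 -90. ]
block [33.4  0.1 62.6 56.8 89.9] [29.3 30.5 31.6]
```

View pics/end.png

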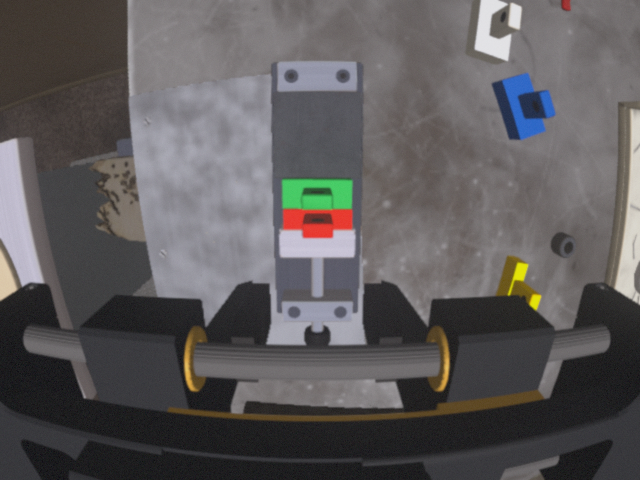

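View pics/top_end.png

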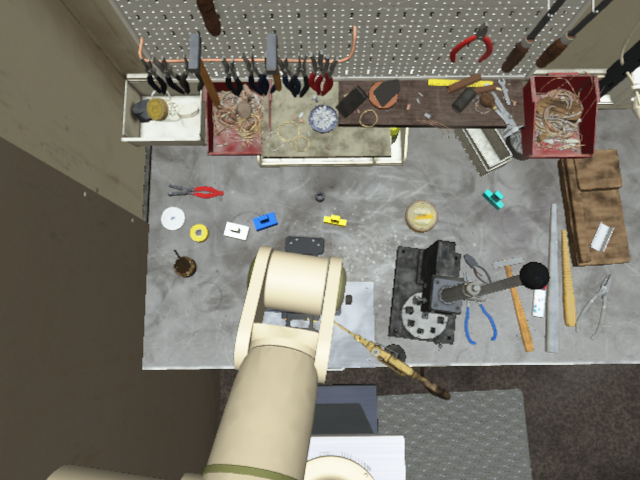

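Everything is seated: block (rows 75–178), green (195), red (222), then the jaw. All tops read 30.5 mm, and the other bench items are where they started. Handing in.

```bash
python3 -c "
from cell import finish_job
print(finish_job())"
```

```text
the job is handed in; nothing more can be done
None
```

The job is handed in: the block lies flat in the holder against the fixed stop, and the green (21 mm) and red (15 mm) packers stand side by side in the gap. I finished at about 22 s of the 72 s allowed.

- **Choice of packers:** I measured an opening of about 100.3 mm, which leaves a gap of about 38.3 mm beside the block. The next pair up, 39 mm, would not go in freely, so I used 36 mm, leaving about 2.3 mm of play.
- **Block:** It was pushed up to the stop until about 10 N of contact showed. The check just after releasing it showed it square and flush, with its end at about 61.7 mm from the stop face for a 62 mm block.
- **Packers:** Both went down without resistance until they met the base, where the force was about 5 N. Block and packer tops all read 30.5 mm and the tabs 64.4 mm, so everything is fully down.
- **Jaw and bench:** The jaw stayed within about 0.3 mm of where I first measured it, which is measurement noise. In the last top view the other bench items look unmoved.
- **Disagreements:** The fixed top camera and the wrist camera differed by about 4 mm on positions, so I relied on close wrist views throughout. In the last view green read about 0.7–1.0° off square, where it had read 0.1° just after placing, and red read 0.1°.

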